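# Gauge the recess depth and fit the matching bow-tie keys

### The arm

A 6-joint arm with a two-finger parallel gripper is mounted at the origin on the work surface. World frame = base frame: x ahead of the robot, y to its left, z up, the work surface at z = 0. Lengths are in mm, angles in rad, forces in N, time in s.
With the tool pointing down it reaches from about 350 to 775 mm from the base axis. Payload 5.5 kg.
Tool frame: the origin (TCP) lies midway between the tips of the shut fingers; the grasp point (between the pads) lies 19 mm behind it; z points along the fingers, y is the direction in which the jaws open and shut (so a half turn about z gives the same grasp; the last joint's range is limited). The gripper opens to 85 mm and grips with 20 to 120 N. Pads are 22 mm wide; open, the fingers measure 114 mm over their backs; the gripper's body (76 mm by 85 mm) begins 54 mm behind the grasp point. The pads swing forward as they close: fully open they stand 13 mm farther back than shut.
Start: joints at [-1.462, 0.313, 0.046, 1.304, 0, 1.431], TCP at [141.582, -557.339, 231.323] pointing down, gripper open.
Joint ranges: [-2.76, 2.76], [-0.86, 1.69], [-1.03, 1.26], [-2.2, 2.34], [-1.47, 1.5], [-3.14, 3.14]. Speed limits (rad/s): [2.57, 2.57, 3.14, 3.14, 3.14, 3.14].

### API

Orientations are given as [roll, pitch, yaw] about the fixed x, y, z axes, in that order (R = Rz(yaw) Ry(pitch) Rx(roll)).
In Python, from workcell import bot, jaws, ik, eyes, order, finder, readout gives the robot as it stands. The module is installed in compiled form; this text tells all that it offers. Calls block until the motion is done:
- bot.goto(position, orientation): joint-space move of the TCP to a pose.
- bot.line_to(position, feed=150, rot=None): straight line of the TCP; rot=None keeps the orientation; feed is the mean speed in mm/s.
- bot.move_j(angles): joint-space move.
- jaws.move_gripper(opening, newtons=None): finger opening in mm; newtons is the grip in N (None keeps the last); returns when the fingers have stopped.
- bot.dwell(seconds).
- ik(position, orientation): joint angles nearest the present ones, or None.
- eyes.get_image(name): name is "scene" or "top" or "wrist"; returns a dict with "frame" (480x640x3 uint8, red, green, blue), "range_z" (480x640 float32, mm along the optical axis (not along the pixel's ray), 0 where there is no reading), "intrinsics" (3x3 intrinsics, pixels), "k1" (the pictures are not rectified: a ray, as slopes to the right and down, at radius r is drawn at 1 + k1 r^2 times it, then the intrinsics apply), "eye" and "orientation" of the camera in the world. Camera axes: x right, y up, looking along -z (the intrinsics and any distortion apply to the point x, -y, -z); pixel columns grow to the right and rows downward; lengths in mm; the calibration is good to about 2 mm. A picture is of the moment at which its call begins.
A pose or a line that the arm cannot do raises bot.IKError and nothing moves.
- order.close_job(): hands the job in, once; it reports no verdict.
Trained networks look in a picture, given as the dict that the camera call returned (one of the last four; its "shot" number tells which), for a name from the list of things; names that differ only in an ending like _2 or _b are one class to them, and where a whole thing is asked for, a point or a joint stands for the part that bears it (a point fixed in the world has none). Each returns a list of dicts, best first, with "confidence" (0 to 1); they miss things now and then, are a little off and sometimes report something else, mostly with a low value. They report only what shows in the picture. A call takes as long as a camera call. They do not tell look-alikes from the thing itself.
- finder.boxes_of(picture, query): "location" ([x, y, z] in mm, in world coordinates, good to about 4 mm: the middle of the surface that is visible of it).
Readings, each from a call of its own:
- readout.current_time(): time.
- readout.current_joints(): joint angles.
- readout.current_joint_vel(): joint speeds.
- readout.current_joint_efforts(): joint torques, N m.
- readout.current_tcp_pos(): TCP position.
- readout.current_tool_rot(): TCP orientation.
- readout.current_contact_force(): force on the tool from outside, world axes, zero at the start.
- readout.current_torque(): the same for the moment, N m.
- readout.current_gripper_width(): finger opening in mm.
Only numpy, scipy, OpenCV 4.12 (cv2) and the standard library are available. Lean on these libraries where they do the work, as an engineer would, in place of code of your own. Each camera call takes 0.05 s, during which the arm holds its last target. There are 200 camera calls.

### The job

The three bow-tie recesses in the cracked slab were routed to one depth: stand the depth gauge flat across the middle one, lower its probe until it touches the bottom, fold the lock lever down flat to keep the reading, and put the gauge, still locked, back on its stand. If the reading is under 18 mm, fit every thin bow-tie key into a recess, otherwise every thick one, each pressed fully home on the bottom; leave the keys of the other thickness lying on the bench. Do not knock the other tools about.

Things in the scene. Friction and masses are not known exactly. Their poses are not given: they have to be found in the camera images.
- slab: cracked wooden slab held between four bench dogs (30 mm high, standing out 23 mm from its long sides), 215 mm (its x) by 330 mm (its y), 45 mm thick; does not move. Origin: centre of its underside, z up. Three bow-tie recesses in a row along its y, 90 mm apart, are open at the top; each lies with its length along the slab's x, straight across the crack.
- recess0 (a point): centre of the mouth of the outer (-y end) recess, at the slab's top face (45 mm above the bench); axes as the slab's. The recess is the outline of a key, 1.5 mm wider all round, with upright walls; all three have one depth, between 13 and 26 mm, the same bottom plate.
- recess1 (a point): centre of the mouth of the middle recess, at the slab's top face (45 mm above the bench); axes as the slab's. The recess is the outline of a key, 1.5 mm wider all round, with upright walls; all three have one depth, between 13 and 26 mm, the same bottom plate.
- recess2 (a point): centre of the mouth of the outer (+y end) recess, at the slab's top face (45 mm above the bench); axes as the slab's. The recess is the outline of a key, 1.5 mm wider all round, with upright walls; all three have one depth, between 13 and 26 mm, the same bottom plate.
- bottom (a point): the flat bottom of the recesses, below the middle one (the plate serves all three): its height is the height of the bottom
- stand_top (a point): centre of the top of the gauge's stand: a pale wooden base 225 x 85 mm with two uprights, 60 mm wide and 18 mm thick, 88 mm either side of the centre along its x; it does not move. The uprights' tops are 45 mm above the bench and carry the gauge's feet, between lips 5 mm high that stand 32 mm apart. Between the uprights there is 33 mm of free depth for the probe.
- gauge_base (a point): depth gauge, loose, about 0.5 kg: aluminium beam 200 mm long (its x), 24 mm wide (its y), 28 mm tall, on two feet 6 mm high and 18 mm long, 88 mm either side of the middle. This point: middle of the plane under the feet, on the probe's line; z up. It starts on the stand. Either way round will do.
- gauge_grip (a point): where to take the gauge: on the beam's bare half with black grip strips, 64 mm from the middle towards its -x, half-way up the beam (20 mm above the feet's underside, 14 mm below the beam's top); 24 mm wide along the gauge's y
- probe_knob (a point): middle of the black round knob (24 mm diameter, 22 mm tall) on top of the probe, an upright steel rod 8 mm thick through the beam's middle; the knob's middle is 101 mm above the probe's tip
- probe_tip (a point): lower end of the probe
- probe (a joint): how far the probe's tip stands below the gauge's feet, m (-0.006 to 0.040): the reading. Starts drawn up above the feet. Drags with 1.5 N while unlocked and stays where it is left; locked, it takes over 6 N to move.
- lock (a joint): cam lever on the beam's top, on the half away from the grip: 0 to 0.2 rad open (leaning up, about 40 to 50 degrees above the beam), 0.873 rad folded down flat along the beam, locked. It brakes the probe from about 0.5 rad on. It stays where it is left; pressing it down takes about 3 to 6 N.
- lock_pad (a point): place to press on the lever's upper face, 45 mm out from its pivot. The pivot is 26 mm from the gauge's middle towards its +x, 41 mm above the feet; the lever is 62 mm long, 14 mm wide and folds down towards the gauge's +x. Pressed straight down 32 mm out from the pivot, it folds flat.
- thin0_mid (a point): centre of a thin bow-tie key of dark wood, 20 mm thick (z), 90 mm long (its x), loose, lying flat: waist 28 mm wide (its y) over the middle 26 mm of its length, widening to 52 mm at both ends; underside slightly bevelled. May be absent.
- thin1_mid (a point): centre of a thin bow-tie key of dark wood, 20 mm thick (z), 90 mm long (its x), loose, lying flat: waist 28 mm wide (its y) over the middle 26 mm of its length, widening to 52 mm at both ends; underside slightly bevelled. May be absent.
- thin2_mid (a point): centre of a thin bow-tie key of dark wood, 20 mm thick (z), 90 mm long (its x), loose, lying flat: waist 28 mm wide (its y) over the middle 26 mm of its length, widening to 52 mm at both ends; underside slightly bevelled. May be absent.
- thick0_mid (a point): centre of a thick bow-tie key of dark wood, 30 mm thick (z), 90 mm long (its x), loose, lying flat: waist 28 mm wide (its y) over the middle 26 mm of its length, widening to 52 mm at both ends; underside slightly bevelled. May be absent.
- thick1_mid (a point): centre of a thick bow-tie key of dark wood, 30 mm thick (z), 90 mm long (its x), loose, lying flat: waist 28 mm wide (its y) over the middle 26 mm of its length, widening to 52 mm at both ends; underside slightly bevelled. May be absent.
- thick2_mid (a point): centre of a thick bow-tie key of dark wood, 30 mm thick (z), 90 mm long (its x), loose, lying flat: waist 28 mm wide (its y) over the middle 26 mm of its length, widening to 52 mm at both ends; underside slightly bevelled. May be absent.
- mallet: wooden joiner's mallet, head 130 x 85 x 65 mm, not part of the job
- chisel: chisel with wooden handle, 240 mm long, not part of the job
- pencil: yellow pencil, 170 mm long, 8 mm thick, not part of the job
- glue: white glue bottle with orange cap, 56 mm wide, 140 mm tall, standing, not part of the job
- offcut: pale wooden offcut, 100 x 45 x 28 mm, not part of the job
Mind the look-alikes: they are no part of the job. Leave any purple or turquoise look-alike of the part that bears thin2_mid alone. Leave any pink look-alike of the part that bears thick1_mid alone.

How it is judged (in metres and radians):
On the way, in this order (a step that is already met when the one before it is completed fails the run):
1. the gauge stands flat on the slab with its probe over the middle recess (horizontal distance between gauge_base and recess1 below 0.01 m and z of gauge_base in the frame of recess1 between -0.003 and 0.003 m and angle between gauge_base's own z axis and vertical below 0.04 rad), for 0.2 s.
2. with the gauge standing there, the probe's tip is on the recess bottom (within 2 mm) (all of step 1 and z of probe_tip in the frame of bottom between -0.002 and 0.002 m), for 0.2 s.
3. there, the lock lever is folded down (over 0.75 rad) with the tip still on the bottom (all of step 2 and value of joint lock above 0.75 rad), for 0.2 s.
At the end, for the whole second after the job is handed in: Gauge flat on its stand within 12 mm, lever over 0.75 rad, probe out by the recess depth within 2 mm. Every key of the fitting thickness (16.5 to 19.5 mm: either) flat in a recess, within 5 mm of its centre and 2 mm of the bottom; the others on the bench (horizontal distance between gauge_base and stand_top below 0.012 m and z of gauge_base in the frame of stand_top between -0.003 and 0.003 m and angle between gauge_base's own z axis and vertical below 0.04 rad and value of joint lock above 0.75 rad and z of probe_tip in the frame of bottom between -0.002 and 0.002 m and ((z of bottom in the frame of recess1 above -0.0195 m and ((horizontal distance between thin0_mid and recess0 below 0.005 m or horizontal distance between thin0_mid and recess1 below 0.005 m or horizontal distance between thin0_mid and recess2 below 0.005 m) and z of thin0_mid in the frame of bottom between 0.008 and 0.012 m and angle between thin0_mid's own z axis and vertical below 0.06 rad) and ((horizontal distance between thin1_mid and recess0 below 0.005 m or horizontal distance between thin1_mid and recess1 below 0.005 m or horizontal distance between thin1_mid and recess2 below 0.005 m) and z of thin1_mid in the frame of bottom between 0.008 and 0.012 m and angle between thin1_mid's own z axis and vertical below 0.06 rad) and ((horizontal distance between thin2_mid and recess0 below 0.005 m or horizontal distance between thin2_mid and recess1 below 0.005 m or horizontal distance between thin2_mid and recess2 below 0.005 m) and z of thin2_mid in the frame of bottom between 0.008 and 0.012 m and angle between thin2_mid's own z axis and vertical below 0.06 rad) and height (world z) of each of thick0_mid, thick1_mid, thick2_mid below 0.023 m) or (z of bottom in the frame of recess1 below -0.0165 m and ((horizontal distance between thick0_mid and recess0 below 0.005 m or horizontal distance between thick0_mid and recess1 below 0.005 m or horizontal distance between thick0_mid and recess2 below 0.005 m) and z of thick0_mid in the frame of bottom between 0.013 and 0.017 m and angle between thick0_mid's own z axis and vertical below 0.06 rad) and ((horizontal distance between thick1_mid and recess0 below 0.005 m or horizontal distance between thick1_mid and recess1 below 0.005 m or horizontal distance between thick1_mid and recess2 below 0.005 m) and z of thick1_mid in the frame of bottom between 0.013 and 0.017 m and angle between thick1_mid's own z axis and vertical below 0.06 rad) and ((horizontal distance between thick2_mid and recess0 below 0.005 m or horizontal distance between thick2_mid and recess1 below 0.005 m or horizontal distance between thick2_mid and recess2 below 0.005 m) and z of thick2_mid in the frame of bottom between 0.013 and 0.017 m and angle between thick2_mid's own z axis and vertical below 0.06 rad) and height (world z) of each of thin0_mid, thin1_mid, thin2_mid below 0.023 m))); the robot touches nothing.
It fails at once if a bystanding tool, the offcut or the glue is moved by more than 6 cm (distance of any of mallet, chisel, pencil, glue, offcut from where it was at the start of the episode above 0.06 m).
It fails at once if the gauge or the glue bottle is tipped over (angle between any of gauge_base, glue's own z axis and vertical above 0.7 rad).
Of thin0, thin1, thin2 only 2 to 3 are there at a start; the rules pass over those that are not, and their reading is None.
Of thick0, thick1, thick2 only 2 to 3 are there at a start; the rules pass over those that are not, and their reading is None.
At some moment in a run one of thin0, thin1, thin2, thick0, thick1, thick2 may be knocked a few centimetres aside while the robot is not near it.
It also fails if it takes over 210 s, if anything falls off the work surface, if the arm or the gripper's body presses on something with over 40 N, if the wrist force passes 120 N, or if a joint passes its speed limit or range.

## Working session

There is one attempt and no reset: what is moved stays moved. The work goes in short steps, each a Python script; the robot and the scene stay as the last script left them, time stands still between calls to the robot, and variables do not carry over. Pictures are saved under pics/ and viewed, about 12 in all and at most 16, crops included, and the job is handed in when it is done.

```bash
mkdir -p pics; cat > h.py <<'E'
import numpy as np, cv2
from workcell import bot, jaws, ik, eyes, order, finder, readout
from scipy.spatial.transform import Rotation as R
def rot(p):
    o=np.array(p['orientation'],float)
    return o if o.shape==(3,3) else R.from_euler('xyz',o).as_matrix()
def cloud(p):
    K=np.array(p['intrinsics']); z=p['range_z']; h,w=z.shape
    u,v=np.meshgrid(np.arange(w),np.arange(h))
    pts=np.stack([u,v],-1).reshape(-1,1,2).astype(np.float64)
    n=cv2.undistortPoints(pts,K,np.array([p['k1'],0,0,0.])).reshape(h,w,2)
    c=np.stack([n[...,0]*z,-n[...,1]*z,-z],-1)
    W=c@rot(p).T+np.array(p['eye']); W[z<=0]=np.nan
    return W
def save(img,n): cv2.imwrite('pics/'+n,cv2.cvtColor(img,cv2.COLOR_RGB2BGR))
E
python3 - <<'E'
from h import *
for c in ('top','scene'):
    p=eyes.get_image(c); save(p['frame'],c+'0.png'); print(c,p['eye'],p['orientation'],p['k1'],p['intrinsics'])
    np.savez(c+'0.npz',W=cloud(p),f=p['frame'])
    for q in ('slab','thin0_mid','thick0_mid','gauge_base','probe_knob','lock_pad','stand_top','recess1','gauge_grip','glue','mallet'):
        try:
            r=finder.boxes_of(p,q)
            print(c,q,[(np.round(d['location']).tolist(),round(d['confidence'],2)) for d in r])
        except Exception as e: print(q,e)
E
```

```text
top [ 251.58250658   83.72762374 1377.55323816] [ 0.21800483  0.00208393 -1.68964685] -0.1653486701256363 [[620.47562523   0.         311.95808525]
 [  0.         620.47562523 232.27315263]
 [  0.           0.           1.        ]]
top slab [([550.0, -194.0, 44.0], 0.75), ([509.0, 345.0, 12.0], 0.53)]
top thin0_mid [([617.0, 134.0, 24.0], 0.6)]
top thick0_mid [([635.0, 234.0, 25.0], 0.72)]
top gauge_base [([512.0, 362.0, 80.0], 0.9), ([481.0, 235.0, 21.0], 0.25)]
top probe_knob [([516.0, 363.0, 80.0], 0.5), ([565.0, 358.0, 113.0], 0.5), ([519.0, 366.0, 155.0], 0.48)]
top lock_pad [([566.0, 359.0, 114.0], 0.53)]
top stand_top [([508.0, 346.0, 10.0], 0.93)]
top recess1 [([355.0, -149.0, 21.0], 0.73), ([549.0, -194.0, 47.0], 0.57)]
top gauge_grip [([515.0, 367.0, 78.0], 0.56), ([730.0, 7.0, 6.0], 0.47), ([483.0, 151.0, 19.0], 0.23)]
top glue [([712.0, 155.0, 91.0], 0.62), ([730.0, 321.0, 27.0], 0.45)]
top mallet [([744.0, -186.0, 63.0], 0.78), ([550.0, -193.0, 43.0], 0.22)]
scene [1107.93408405  176.41301686 1115.81982088] [ 0.54343238 -0.00406347  1.76918254] -0.054790911193074054 [[554.79343478   0.         317.61527808]
 [  0.         554.79343478 244.32548097]
 [  0.           0.           1.        ]]
scene slab [([744.0, 158.0, 96.0], 0.73), ([577.0, -182.0, 50.0], 0.58)]
scene thin0_mid [([626.0, 139.0, 18.0], 0.89), ([636.0, 54.0, 33.0], 0.58), ([526.0, 367.0, 163.0], 0.16)]
scene thick0_mid []
scene gauge_base [([536.0, 361.0, 77.0], 0.82)]
scene probe_knob [([521.0, 363.0, 155.0], 0.49), ([490.0, 235.0, 20.0], 0.44)]
scene lock_pad [([737.0, 4.0, 8.0], 0.21)]
scene stand_top [([541.0, 350.0, 11.0], 0.78), ([525.0, 366.0, 163.0], 0.66)]
scene recess1 [([573.0, -183.0, 44.0], 0.67), ([525.0, 371.0, 162.0], 0.45)]
scene gauge_grip [([531.0, 363.0, 77.0], 0.93)]
scene glue [([743.0, 157.0, 94.0], 0.93)]
scene mallet [([760.0, -178.0, 63.0], 0.63)]
```

View pics/top0.png

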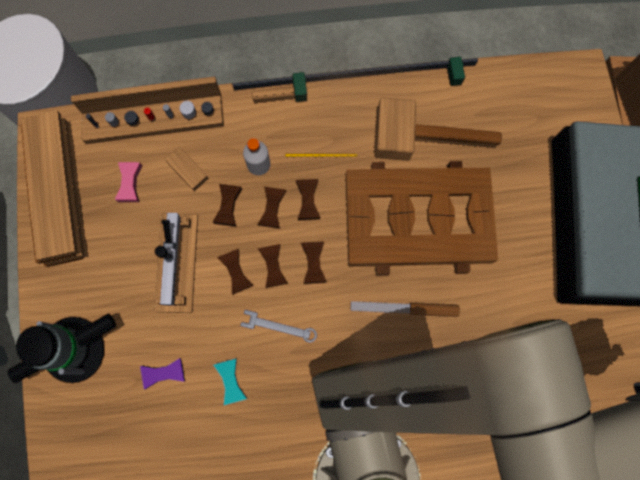

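View pics/scene0.png

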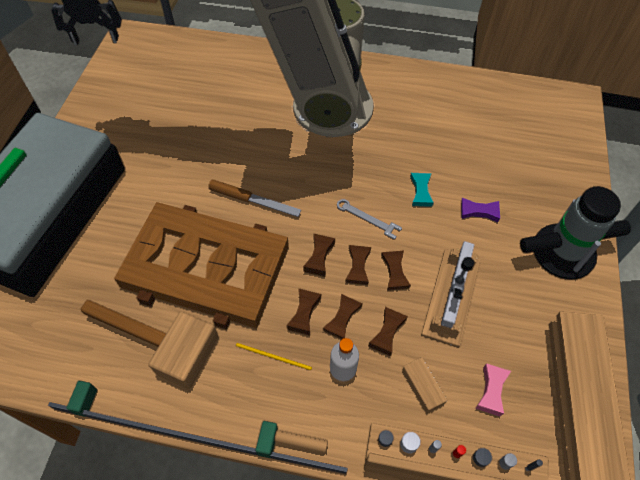

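The top view shows the slab at about (420,215). Six dark keys sit in two rows: (227,205), (271,207), (307,200) and (236,271), (274,266), (313,263). The gauge on its stand is at (172,260) with the lever leaning up. The coloured look-alikes, glue, pencil, mallet and chisel are all clear of these. The two cameras disagree by about 25 mm in x, so I'll check with the wrist camera.

```bash
cat >> h.py <<'E'
def comps(W,f,zlo,zhi,amin=150,dark=False):
    m=(W[...,2]>zlo)&(W[...,2]<zhi)
    if dark: m&=(f.max(-1)<120)
    n,l,s,c=cv2.connectedComponentsWithStats(m.astype(np.uint8),connectivity=4)
    out=[]
    for i in range(1,n):
        if s[i,4]<amin: continue
        P=W[l==i]; r=cv2.minAreaRect(P[:,:2].astype(np.float32))
        out.append((s[i,4],np.round(r[0],1),np.round(r[1],1),round(r[2],1),np.round(np.median(P[:,2]),1),np.round(c[i])))
    return out
E
python3 - <<'E'
from h import *
for c in ('top','scene'):
    d=np.load(c+'0.npz'); W=d['W'];f=d['f']
    t=W[(np.abs(W[...,2])<12)]
    A=np.c_[t[:,:2],np.ones(len(t))]; print(c,'plane',np.linalg.lstsq(A,t[:,2],rcond=None)[0])
    print('keys'); [print(o) for o in comps(W,f,13,35,150)]
    print('slab');[print(o) for o in comps(W,f,38,52,800)]
    print('gauge');[print(o) for o in comps(W,f,65,90,100)]
E
```

```text
top plane [ 0.00111989 -0.00090335 -0.55544506]
keys
(np.int32(888), array([ 927.7, -170.3]), array([377.1,  61.1]), 81.3, np.float64(25.3), array([386.,  70.]))
(np.int32(305), array([930. , 126.1]), array([ 13.7, 146.1]), 1.0, np.float64(25.3), array([262.,  82.]))
(np.int32(3292), array([872.2, 397.9]), array([ 83.3, 342.8]), 1.1, np.float64(29.2), array([150., 120.]))
(np.int32(198), array([887.4, 103.3]), array([99.4, 19.4]), 84.6, np.float64(30.7), array([272.,  96.]))
(np.int32(571), array([ 514. , -513.9]), array([ 49.6, 397.3]), 87.1, np.float64(23.3), array([557., 226.]))
(np.int32(823), array([737.1, 322.3]), array([103.2,  47.8]), 37.4, np.float64(27.4), array([186., 168.]))
(np.int32(671), array([721.4, 460.7]), array([53. , 93.3]), 83.2, np.float64(28.7), array([128., 181.]))
(np.int32(669), array([627.7,  52.9]), array([50.4, 92.1]), 86.3, np.float64(29.3), array([307., 199.]))
(np.int32(699), array([637.1, 234.1]), array([51.4, 93.5]), 75.5, np.float64(28.8), array([227., 205.]))
(np.int32(602), array([620.4, 134.9]), array([46.6, 92.3]), 73.1, np.float64(19.4), array
[... 5904 characters left out ...]
array([325.7, 105.4]), 5.5, np.float64(88.0), array([590., 399.]))
(np.int32(582), array([ 758.7, -171.3]), array([76.2, 88.8]), 50.8, np.float64(66.6), array([183., 336.]))
(np.int32(152), array([744.5, 158.3]), array([28.8, 55.4]), 1.4, np.float64(82.2), array([343., 365.]))
(np.int32(100), array([ 817.8, -168.7]), array([43.5, 24.4]), 70.6, np.float64(66.3), array([173., 368.]))
(np.int32(285), array([865.3, 305.4]), array([32.5, 32.9]), 40.8, np.float64(71.5), array([410., 441.]))
(np.int32(155), array([866.2, 485. ]), array([21.1, 23.7]), 4.7, np.float64(76.0), array([509., 460.]))
(np.int32(218), array([921.2, 304.5]), array([148. ,  11.6]), 85.7, np.float64(77.9), array([406., 471.]))
```

```bash
python3 - <<'E'
from h import *
D=[np.pi,0,0]
print(readout.current_tool_rot())
p=eyes.get_image('wrist'); print(p['eye'],np.array(rot(p)).round(3),p['intrinsics'],p['k1'])
for t,y in (((510,330,400),0),((540,-190,400),0)):
  for yaw in (0,np.pi/2,-np.pi/2):
    print(t,yaw,ik(list(t),[np.pi,0,yaw]))
E
```

```text
[3.14150158e+00 5.94759482e-05 2.48753074e-01]
[ 211.19654369 -539.25214105  372.94166103] [[ 0.246  0.929  0.275]
 [-0.969  0.236  0.07 ]
 [-0.    -0.284  0.959]] [[340.28864469   0.         314.97685367]
 [  0.         340.28864469 236.41661252]
 [  0.           0.           1.        ]] -0.03257165858313166
(510, 330, 400) 0 [ 0.44222385  0.41957994  0.61478705  1.76600344  0.         -2.6993688 ]
(510, 330, 400) 1.5707963267948966 [0.44222385 0.41957994 0.61478705 1.76600344 0.         2.01302018]
(510, 330, 400) -1.5707963267948966 [ 0.44222385  0.41957994  0.61478705  1.76600344  0.         -1.12857248]
(540, -190, 400) 0 [-0.47853254  0.33559551  0.49002175  1.72522256  0.          2.66306011]
(540, -190, 400) 1.5707963267948966 [-0.47853254  0.33559551  0.49002175  1.72522256  0.          1.09226379]
(540, -190, 400) -1.5707963267948966 [-0.47853254  0.33559551  0.49002175  1.72522256  0.         -2.04932887]
```

```bash
cat >> h.py <<'E'
def xpose(xy,z,yaw): return [float(xy[0]),float(xy[1]),float(z)],[np.pi,0,float(yaw)]
def go(xy,z,yaw): bot.goto(*xpose(xy,z,yaw))
def lin(xy,z,feed=100,yaw=None): bot.line_to([float(xy[0]),float(xy[1]),float(z)],feed=feed,rot=None if yaw is None else [np.pi,0,float(yaw)])
def F(): return np.array(readout.current_contact_force())
def shot(c,n):
    p=eyes.get_image(c); W=cloud(p); np.savez(n+'.npz',W=W,f=p['frame'],eye=p['eye'],Rm=rot(p),K=p['intrinsics'],k1=p['k1']); save(p['frame'],n+'.png'); return p,W
def stat(s=''): print(s,'t=%.1f'%readout.current_time(),'tcp',np.round(readout.current_tcp_pos(),1),'F',F().round(1),'w',round(float(readout.current_gripper_width()),1))
E
python3 - <<'E'
from h import *
yaw=np.radians(-5.8)
go((545,-194),190,yaw+np.pi); bot.dwell(.2); p,W=shot('wrist','w1'); print([o for o in comps(W,p['frame'],15,33,2000)])
go((565,-196),190,yaw); bot.dwell(.2); p,W=shot('wrist','w2'); print([o for o in comps(W,p['frame'],15,33,2000)])
stat()
gy=np.radians(171.6); g=(455.7,375.3)
go(g,200,gy); bot.dwell(.2); p,W=shot('wrist','w3'); print([o for o in comps(W,p['frame'],68,84,1000)])
stat()
E
python3 -c "
import cv2,numpy as np
cv2.imwrite('pics/w13.png',np.hstack([cv2.resize(cv2.imread('pics/%s.png'%n),(400,300)) for n in ('w1','w3')]))"
```

```text
[(np.int32(5639), array([481.7,  57.5]), array([52.6, 90.7]), 87.0, np.float64(28.8), array([593., 116.])), (np.int32(3895), array([ 567.1, -101.7]), array([50.8, 92.5]), 84.6, np.float64(21.8), array([418., 229.])), (np.int32(3909), array([ 548.7, -285.8]), array([50.1, 92.1]), 84.1, np.float64(21.7), array([217., 229.])), (np.int32(4150), array([ 558.1, -193.8]), array([52.9, 91.3]), 84.5, np.float64(21.7), array([317., 229.])), (np.int32(4119), array([627.4,  53.5]), array([52.5, 91.2]), 86.6, np.float64(28.8), array([571., 271.]))]
[(np.int32(4937), array([627.5,  52.6]), array([52.9, 90.1]), 85.6, np.float64(28.8), array([ 39., 176.])), (np.int32(3958), array([ 546. , -284.6]), array([51.9, 92.7]), 84.6, np.float64(21.7), array([414., 225.])), (np.int32(3913), array([ 564.3, -101.3]), array([50.3, 92. ]), 84.2, np.float64(21.8), array([213., 225.])), (np.int32(4202), array([ 554.6, -192.8]), array([53.6, 91. ]), 84.2, np.float64(21.7), array([313., 226.])), (np.int32(2237), array([ 442.3, -498. ]), array([  4.8, 177.5]), 80.0, np.float64(23.6), array([617., 307.])), (np.int32(3574), array([481.6,  57.6]), array([54.2, 91.8]), 86.9, np.float64(28.7), array([ 80., 315.]))]
 t=6.4 tcp [ 565. -196.  190.] F [ 0.4 -0.7 -0.1] w 85.4
[(np.int32(3996), array([376. , 550.4]), array([ 81.5, 112.4]), 20.7, np.float64(79.4), array([533.,  87.])), (np.int32(3864), array([480.3, 372. ]), array([ 24.4, 123.2]), 81.3, np.float64(78.0), array([316., 247.])), (np.int32(1451), array([560.9, 602.1]), array([ 47.5, 100.2]), 39.1, np.float64(76.1), array([581., 307.]))]
 t=8.7 tcp [456.1 374.8 200. ] F [-0.3  0.1  0.2] w 85.5
```

View pics/w13.png

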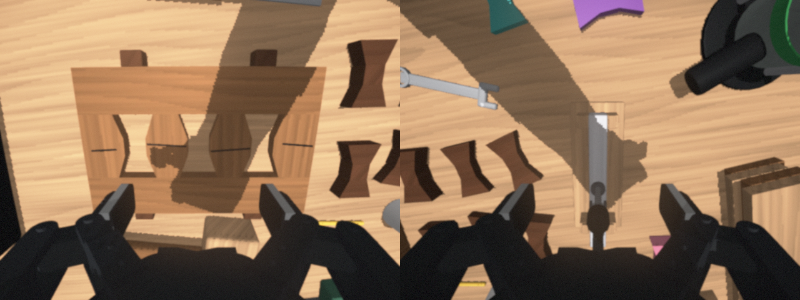

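View w1 shows the three recesses in the slab. View w3 shows the gauge's bare half centred between the jaws. Next I grip the gauge.

```bash
python3 - <<'E'
from h import *
gy=np.radians(171.3); u=np.array([np.cos(gy),np.sin(gy)]); c=np.array([518.3,366.2]); g=c+62*u
jaws.move_gripper(60); lin(g,100,150,gy); lin(g,49,60); stat('down')
jaws.move_gripper(0,90); stat('grip')
lin(g,60,40); stat('lift'); lin(g,150,120); stat('up')
p,W=shot('wrist','w4'); print(comps(W,p['frame'],170,190,500)) ; shot('scene','s4')
E
python3 -c "
import cv2,numpy as np
cv2.imwrite('pics/w14.png',np.hstack([cv2.resize(cv2.imread('pics/w4.png'),(400,300)),cv2.imread('pics/s4.png')[120:420,240:640]]))"
```

```text
down t=10.9 tcp [457.3 375.8  49.3] F [0.5 0.  0.2] w 60.2
grip t=11.3 tcp [457.3 375.8  49.7] F [-0.5 -1.2  4.6] w 22.9
lift t=11.8 tcp [456.6 375.4  59.6] F [ 0.5  0.2 -6.1] w 22.7
up t=12.7 tcp [456.5 375.2 149.1] F [ 0.4 -0.5 -6.4] w 22.6
[(np.int32(12249), array([452. , 377.2]), array([70.9, 47.3]), 11.1, np.float64(177.5), array([315., 316.]))]
```

View pics/w14.png

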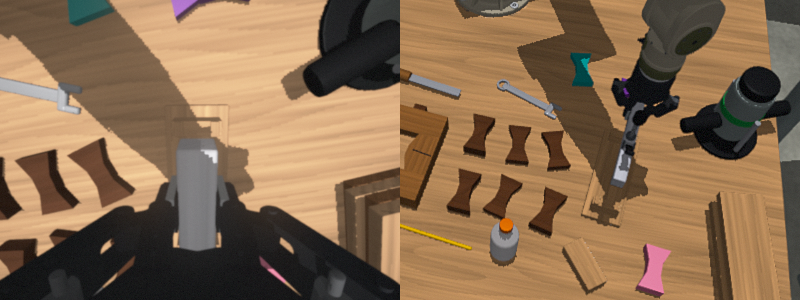

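```bash
python3 - <<'E'
from h import *
gy=np.radians(174.3); u=np.array([np.cos(gy),np.sin(gy)]); r1=np.array([556.4,-193.3]); g=r1+62*u
lin(readout.current_tcp_pos()[:2],190,120)
go(g,190,gy); lin(g,70,100); lin(g,54,40); bot.dwell(.2); f0=F(); stat()
z=54
while z>46:
    z-=.5; lin(g,z,20); bot.dwell(.05)
    if F()[2]-f0[2]>4: break
bot.dwell(.2); stat('contact %.1f'%z)
p=eyes.get_image('top'); 
jaws.move_gripper(60); stat('rel'); lin(g,150,120); 
go(r1+30*u,230,gy); bot.dwell(.2); p,W=shot('wrist','w5')
print(comps(W,p['frame'],70,82,500)); print(comps(W,p['frame'],120,175,20))
for q in('probe_knob','lock_pad','gauge_base'): print(q,[(np.round(d['location'],1).tolist(),round(d['confidence'],2)) for d in finder.boxes_of(p,q)])
p,W=shot('top','t5')
print(comps(W,p['frame'],70,90,100)); print(comps(W,p['frame'],120,175,10))
p,W=shot('scene','s5'); print(comps(W,p['frame'],125,175,10))
E
python3 -c "
import cv2,numpy as np
cv2.imwrite('pics/w15.png',np.hstack([cv2.resize(cv2.imread('pics/w5.png'),(400,300)),cv2.imread('pics/s5.png')[120:420,40:440]]))"
```

```text
t=17.4 tcp [ 494.9 -187.3   54.2] F [-0.5  0.4 -5.6] w 22.8
contact 49.5 t=20.3 tcp [ 494.8 -187.2   49.7] F [-1.4  1.4 -1.7] w 22.5
rel t=20.8 tcp [ 495.  -187.3   49.7] F [-0.7 -0.2 -0.3] w 60.0
[(np.int32(3091), array([ 515.5, -189.4]), array([ 24.5, 117. ]), 84.3, np.float64(78.0), array([314., 199.])), (np.int32(572), array([ 668.2, -537.3]), array([ 4.6, 90.3]), 79.6, np.float64(75.3), array([  6., 386.]))]
[(np.int32(1161), array([ 555.8, -193.3]), array([23. , 23.1]), 42.0, np.float64(158.4), array([314., 289.])), (np.int32(450), array([ 617.5, -198.6]), array([16.4, 17.4]), 85.2, np.float64(128.4), array([315., 347.]))]
probe_knob [([551.6, -191.3, 158.1], 0.7), ([552.4, -205.2, 25.5], 0.7)]
lock_pad [([612.9, -201.0, 123.4], 0.96)]
gauge_base [([543.7, -192.4, 78.8], 0.66), ([558.4, -190.3, 161.1], 0.65)]
[(np.int32(567), array([905.2, 397.3]), array([ 12.7, 339.1]), 1.1, np.float64(80.2), array([147.,  94.])), (np.int32(115), array([864.9, 303.5]), array([32.4, 29.9]), 61.3, np.float64(72.3), array([186., 107.])), (np.int32(3969), array([720.4, 635.8]), array([342.7, 103. 
[... 1399 characters left out ...]
]), 0.2, np.float64(149.2), array([330.,  79.])), (np.int32(9025), array([ 499.7, -617.4]), array([216. , 390.2]), 79.9, np.float64(140.3), array([ 40., 177.])), (np.int32(737), array([354.8, 602.5]), array([105.2,  60.2]), 34.4, np.float64(151.3), array([583., 226.])), (np.int32(142), array([ 558.6, -191.3]), array([21.5, 24.5]), 75.2, np.float64(157.7), array([193., 232.])), (np.int32(32), array([403.4, 641.9]), array([11.4, 12.9]), 85.3, np.float64(129.0), array([597., 243.])), (np.int32(48), array([ 622.3, -198. ]), array([15.9, 17.4]), 10.9, np.float64(132.8), array([183., 263.])), (np.int32(177), array([732. , 158.4]), array([25. , 25.4]), 50.2, np.float64(138.9), array([346., 346.]))]
```

View pics/w15.png

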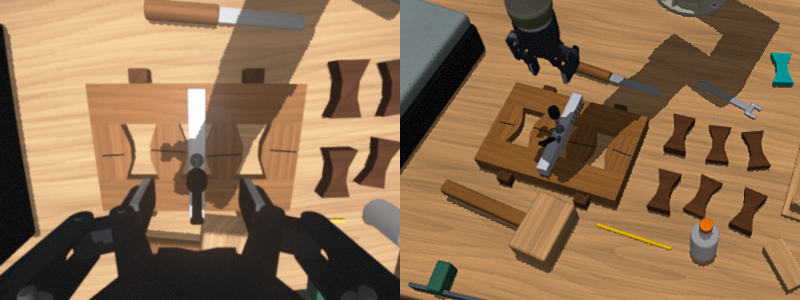

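View w5 shows the gauge standing across the middle recess, with the knob over its centre and the lever up. Next I press the probe and then the lever.

```bash
cat >> h.py <<'E'
def press(xy,z0,zmin,thr,step=.5,feed=20):
    bot.dwell(.2); f0=F()[2]; z=z0
    while z>zmin:
        z-=step; lin(xy,z,feed); f=F()[2]-f0
        if f>thr: break
    bot.dwell(.3); stat('press cmd %.1f dF %.1f'%(z,F()[2]-f0)); return z
E
python3 - <<'E'
from h import *
gy=np.radians(174.3); u=np.array([np.cos(gy),np.sin(gy)]); k=np.array([557,-193.2])
jaws.move_gripper(0,30); lin(k,190,150); lin(k,163,60); stat()
press(k,163,128,7,1,40); 
zt=readout.current_tcp_pos()[2]; print('knob top',zt)
lin(k,170,100)
p,W=shot('scene','s6a'); print(comps(W,p['frame'],125,175,10)[-4:])
l=np.array([556.5,-193.3])-58*u
lin(l,170,150); lin(l,138,60); press(l,138,84,14,1,60)
lin(l,170,100); lin(k-100*u*-1,200,150); bot.dwell(.2)
p,W=shot('wrist','w6'); print(comps(W,p['frame'],70,105,200)); print(comps(W,p['frame'],110,175,20))
p,W=shot('scene','s6'); print(comps(W,p['frame'],105,175,10)); stat()
E
python3 -c "
import cv2,numpy as np
cv2.imwrite('pics/w16.png',np.hstack([cv2.resize(cv2.imread('pics/w6.png'),(400,300)),cv2.resize(cv2.imread('pics/s6.png')[190:340,100:300],(400,300))]))"
```

```text
t=24.4 tcp [ 556.8 -193.1  162.8] F [0.2 0.6 0.9] w -0.1
press cmd 133.0 dF 7.8 t=32.4 tcp [ 557.2 -193.5  134.5] F [-3.7 -0.1  8.9] w 0.2
knob top 134.46253643172008
[(np.int32(108), array([ 558.4, -192.3]), array([24.2, 22.5]), 0.0, np.float64(133.8), array([195., 237.])), (np.int32(31), array([402.2, 641.6]), array([11. , 13.5]), 43.7, np.float64(128.9), array([597., 243.])), (np.int32(46), array([ 623.1, -196.8]), array([13.5, 18.7]), 3.5, np.float64(133.4), array([183., 264.])), (np.int32(177), array([732.3, 157.9]), array([26.8, 24.5]), 11.7, np.float64(138.9), array([346., 346.]))]
press cmd 87.0 dF 16.5 t=47.4 tcp [ 614.5 -199.2   89.7] F [-2.4  2.5 16.1] w -0.2
[(np.int32(1556), array([ 479.2, -185.7]), array([23.8, 45.7]), 83.7, np.float64(77.9), array([314., 254.])), (np.int32(428), array([ 676.2, -538.3]), array([ 5.3, 75.1]), 77.4, np.float64(74.9), array([  5., 461.]))]
[(np.int32(205), array([ 558.9, -193.1]), array([ 7.4, 19.3]), 84.5, np.float64(133.5), array([315., 383.]))]
[(np.int32(1032), array([39.1,  0.5]), array([137. ,  66.6]), 87.8, np.float64(137.5), array([330.,  82.])), (np.int32(9882), array([ 501. , -614.2]), array([214.4, 392.5]), 81.5, np.float64(140.0), array([ 41., 180.])), (np.int32(1146), array([360.4, 611. ]), array([114.8,  70.9]), 42.9, np.float64(137.9), array([581., 229.])), (np.int32(143), array([ 557.3, -192.3]), array([24.3, 23.8]), 1.5, np.float64(132.6), array([195., 239.])), (np.int32(264), array([733.5, 159.2]), array([28.7, 30.9]), 43.2, np.float64(137.1), array([345., 349.]))]
 t=49.9 tcp [ 457.8 -183.3  199.7] F [-0.5 -0.5 -0.4] w 0.1
```

View pics/w16.png

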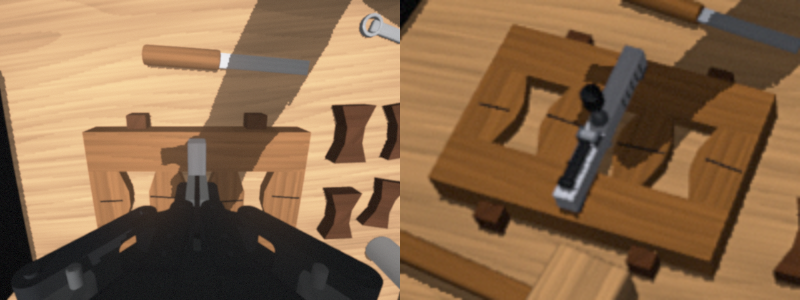

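The knob top at 134.5 puts the recess bottom at about 22.5, so the reading is about 22.5 mm and the thick keys fit. The picture shows the lever lying flat along the beam. Next the gauge goes back on its stand.

```bash
python3 - <<'E'
from h import *
g=np.array([494.9,-187.3]); gy=np.radians(174.3)
jaws.move_gripper(60); lin(g,150,200,gy); lin(g,100,150); lin(g,49,60); jaws.move_gripper(0,90); stat('grip')
lin(g,60,40); lin(g,200,150); stat('up')
s=np.array([457.3,375.8]); sy=np.radians(171.3)
go(s,200,sy); lin(s,80,100); lin(s,56,40); bot.dwell(.2); f0=F()[2]; z=56; stat()
while z>46:
    z-=.5; lin(s,z,20); bot.dwell(.05)
    if F()[2]-f0>3.5: break
bot.dwell(.2); stat('contact %.1f'%z)
jaws.move_gripper(60); stat('rel'); lin(s,150,120); lin(s+[0,-0],230,200)
bot.dwell(.2)
p,W=shot('wrist','w7'); print(comps(W,p['frame'],70,84,500)); print(comps(W,p['frame'],84,175,50))
p,W=shot('top','t7'); print('keys',*[o for o in comps(W,p['frame'],13,35,400)],sep='\n'); print(*comps(W,p['frame'],65,90,60),sep='\n')
p,W=shot('scene','s7'); print(*comps(W,p['frame'],65,140,60),sep='\n'); print('keys',*[o for o in comps(W,p['frame'],13,35,400)],sep='\n')
stat()
E
python3 -c "
import cv2,numpy as np
cv2.imwrite('pics/w17.png',np.hstack([cv2.resize(cv2.imread('pics/w7.png'),(400,300)),cv2.imread('pics/s7.png')[140:440,200:600]]))"
```

```text
grip t=52.9 tcp [ 495.2 -187.3   49.6] F [-0.5  1.5  4.8] w 22.9
up t=54.4 tcp [ 494.2 -186.9  198.9] F [ 0.5 -0.2 -5.1] w 22.6
 t=58.7 tcp [457.6 376.   56.4] F [ 0.  -0.1 -5.9] w 22.8
contact 49.0 t=63.1 tcp [457.4 375.9  49.6] F [-4.4 -1.9  5.5] w 22.4
rel t=63.5 tcp [457.6 375.9  48.9] F [-0.3 -1.1 -0.3] w 60.1
[(np.int32(3009), array([364.1, 549.4]), array([ 84.1, 115.9]), 11.6, np.float64(79.7), array([510.,  91.])), (np.int32(3011), array([474.7, 373.1]), array([ 24.4, 112.3]), 81.6, np.float64(78.0), array([316., 234.])), (np.int32(1369), array([572.7, 598.2]), array([ 62.4, 123.1]), 48.5, np.float64(77.0), array([563., 299.]))]
[(np.int32(11380), array([389. , 563.6]), array([103.2, 121. ]), 28.5, np.float64(116.4), array([579.,  65.])), (np.int32(11195), array([651. , 627.1]), array([202.7,  92.2]), 5.7, np.float64(88.6), array([595., 344.])), (np.int32(1687), array([557.1, 361.7]), array([ 23.9, 102.9]), 82.9, np.float64(118.2), array([316., 328.])), (np.int32(123), array([707.9, 147.1]), array([ 6.5, 30.8]), 26.8, np.float64(87.9), array([148., 470.]))]
keys
(np.int32(875
[... 6347 characters left out ...]
1.]))
(np.int32(700), array([621.6, 137.9]), array([51.3, 92.9]), 74.2, np.float64(19.5), array([342., 316.]))
(np.int32(802), array([637.9, 237.8]), array([50.7, 94.7]), 75.5, np.float64(29.0), array([388., 331.]))
(np.int32(1187), array([736.9, 325.2]), array([102.4,  46.6]), 35.8, np.float64(27.4), array([425., 384.]))
(np.int32(920), array([721.5, 464.1]), array([51.3, 92. ]), 82.9, np.float64(29.2), array([493., 389.]))
(np.int32(1609), array([905.6, -79.2]), array([ 59.6, 560.2]), 0.0, np.float64(27.0), array([203., 438.]))
(np.int32(3913), array([862.1, 400.6]), array([ 67.2, 341.2]), 2.3, np.float64(29.5), array([457., 455.]))
 t=65.4 tcp [456.9 375.5 229. ] F [-0.1 -0.1 -0.7] w 60.1
```

View pics/w17.png

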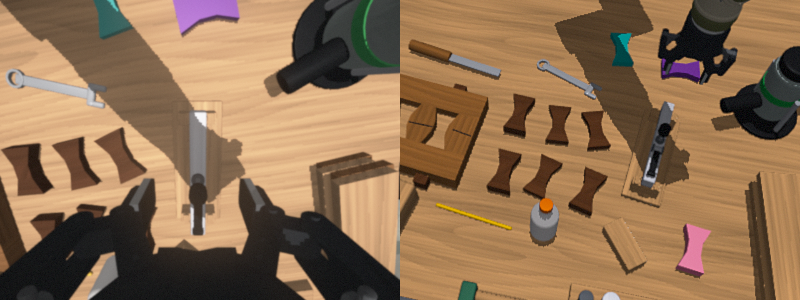

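The gauge is back between the stand's lips with the lever flat and the beam top at 78, as before, and no key has shifted. Next I refine the recess mouths by intersecting mask rays with the slab's top plane.

```bash
cat >> h.py <<'E'
BT=np.array([[-45,-26],[-13,-14],[13,-14],[45,-26],[45,26],[13,14],[-13,14],[-45,26]],float)
def plane_blobs(W,eye,mask,zp,amin):
    """outlines of mask blobs, rays cut with plane z=zp: list of (centre, yaw(rad, long axis), dims)"""
    n,l,s,c=cv2.connectedComponentsWithStats(cv2.morphologyEx(mask.astype(np.uint8),cv2.MORPH_OPEN,np.ones((3,3))),connectivity=4)
    out=[]
    for i in range(1,n):
        if not amin<s[i,4]<12000 or s[i,0]<2 or s[i,1]<2 or s[i,0]+s[i,2]>638 or s[i,1]+s[i,3]>478: continue
        P=W[l==i]; P=P[np.isfinite(P[:,0])]; d=P-eye; Q=(eye+d*((zp-eye[2])/d[:,2])[:,None])[:,:2]
        r=cv2.minAreaRect(Q.astype(np.float32)); a=r[2] if r[1][0]>r[1][1] else r[2]-90
        a=(a+90)%180-90
        # area-weighted centroid (pixels weighted by their ground footprint ~ range^3)
        w=np.linalg.norm(d,axis=1)**3
        out.append((np.average(Q,axis=0,weights=w),np.radians(a),sorted(r[1]),np.array(r[0])))
    return out
def load(n):
    d=np.load(n+'.npz'); return d['W'],d['f'],d['eye']
E
python3 - <<'E'
from h import *
for n in('w1','w2'):
    W,f,e=load(n)
    for b in plane_blobs(W,e,(W[...,2]>10)&(W[...,2]<40.5),45,2500): print(n,'hole',b[0].round(1),np.degrees(b[1]).round(1),np.round(b[2],1),b[3].round(1))
    for b in plane_blobs(W,e,(W[...,2]>25.5)&(W[...,2]<31.5),30,2500): print(n,'key',b[0].round(1),np.degrees(b[1]).round(1),np.round(b[2],1),b[3].round(1))
    s=W[(W[...,2]>41)&(W[...,2]<48)]; print(np.median(s[:,2]))
E
```

```text
w1 hole [479.2  39.5] -3.3 [59.9 85.5] [480.9  39.3]
w1 hole [ 563.5 -104.6] -5.7 [52.  91.6] [ 564.3 -105. ]
w1 hole [ 545.6 -281.9] -6.1 [52.  90.7] [ 546.5 -281.8]
w1 hole [ 554.9 -193.8] -6.1 [51.3 90.5] [ 555.6 -193.6]
w1 hole [616.   35.2] -3.8 [60.6 90.7] [616.2  34.8]
w1 key [479.7  56.8] -2.9 [52.3 90.3] [481.7  56.2]
w1 key [626.2  52.3] -3.8 [52.3 90.7] [626.5  52. ]
44.02806631954647
w2 hole [ 549.3 -282.3] -5.5 [51.9 91.9] [ 548.3 -281.8]
w2 hole [ 567.1 -105. ] -6.0 [51.6 91.1] [ 565.9 -104.9]
w2 hole [ 557.8 -193.2] -5.8 [51.1 90.7] [ 557. -193.]
w2 hole [495.2  36.9] -3.8 [59.7 92.8] [493.  38.]
w2 key [485.6  55.4] -3.6 [52.4 91.8] [482.9  55.9]
44.02031829854579
```

```bash
cat >> h.py <<'E'
SY=np.radians(-5.8); REC={0:np.array([547.2,-282.9]),1:np.array([556.3,-193.4]),2:np.array([565.4,-103.9])}
def look_key(k,yaw,z=175):
    ty=yaw+np.pi; u=np.array([np.cos(ty),np.sin(ty)])
    go(np.array(k)+11*u,z,ty); bot.dwell(.25)
    p,W=shot('wrist','wk'); B=plane_blobs(W,np.array(p['eye']),(W[...,2]>25)&(W[...,2]<32.5),30,2000)
    b=min(B,key=lambda b:np.hypot(*(b[3]-k)))
    c=b[3]-0.7*u; print('key',c.round(1),np.degrees(b[1]).round(1),np.round(b[2],1)); return c,b[1]
def pick(c,yaw,zg=14):
    ty=yaw+np.pi
    jaws.move_gripper(46); lin(c,60,200,ty); lin(c,zg,60); jaws.move_gripper(0,60); stat('grip')
    lin(c,zg+20,60); lin(c,110,200); stat('held')
def insert(i,zg=14):
    r=REC[i]; ty=SY+np.pi
    cz=45+zg
    go(r,115,ty); lin(r,cz+4,120); bot.dwell(.2); f0=F()[2]; ok=False
    for dx,dy in [(0,0),(1.3,0),(-1.3,0),(0,1.3),(0,-1.3),(1.3,1.3),(-1.3,-1.3),(1.3,-1.3),(-1.3,1.3),(2.5,0),(-2.5,0)]:
        q=r+[dx,dy]; lin(q,cz+1.5,60); 
        for z in (cz-2,cz-4,cz-6):
            lin(q,z,30); bot.dwell(.08); f=F()-[0,0,f0]; t=readout.current_tcp_pos()
            if f[2]>9: break
        print('try',dx,dy,'z',round(t[2],1),'F',f.round(1))
        if t[2]<cz-3.5: ok=True; break
    if not ok: return False
    for z in np.arange(cz-7,46.9,-2):
        lin(q,z,30)
        if F()[2]-f0>14: break
    stat('in'); return True
def home(i):
    r=np.array(readout.current_tcp_pos()[:2])
    jaws.move_gripper(46); lin(r,90,200); jaws.move_gripper(0,30)
    lin(REC[i],64,120); bot.dwell(.15); f0=F()[2]
    for z in (60,57,55,54,53,52,51):
        lin(REC[i],z,40)
        if F()[2]-f0>15: break
    bot.dwell(.15); stat('home dF %.1f'%(F()[2]-f0)); lin(REC[i],100,200)
E
python3 - <<'E'
from h import *
c,y=look_key([628.3,53.2],np.radians(-3.7)); stat(); pick(c,y)
print(insert(2)); 
E
```

```text
key [627.7  53.9] -3.7 [49.4 90.3]
 t=67.1 tcp [617.3  54.9 175.2] F [-0.4  0.9  0.5] w 59.8
grip t=69.3 tcp [628.3  53.9  14.8] F [0.2 0.2 3.7] w 26.7
held t=70.3 tcp [627.4  53.9 109.4] F [ 0.5  0.3 -1.3] w 26.6
try 0 0 z 52.9 F [ 0.  -0.2 -1.2]
in t=73.9 tcp [ 565.3 -103.9   47.8] F [-0.3  0.1 -0.2] w 26.3
True
```

```bash
python3 - <<'E'
from h import *
home(2)
go((560,-150),190,SY+np.pi); bot.dwell(.2); p,W=shot('wrist','w8')
m=W[(W[...,2]>47)&(W[...,2]<60)]; print(len(m),np.median(m,axis=0)); stat()
p,W=shot('top','t8'); print('keys',*[o[1:5] for o in comps(W,p['frame'],13,35,500) if o[1][1]>0 and o[1][0]<700],sep='\n')
E
```

```text
home dF 11.5 t=77.5 tcp [ 565.5 -103.9   52.6] F [-5.  -0.  12.2] w 0.2
5244 [ 568.7624996  -101.43684147   51.61817731]
 t=78.6 tcp [ 559.1 -149.1  188.2] F [ 0.2  0.1 -0. ] w 0.1
keys
(array([636.5, 233.7]), array([50.9, 91.8]), 76.1, np.float64(29.1))
(array([621.3, 134.1]), array([46.4, 92.9]), 74.0, np.float64(19.5))
(array([482.3,  56.8]), array([49.2, 91.2]), 86.0, np.float64(29.3))
(array([486.4, 146.9]), array([91.3, 48.4]), 5.6, np.float64(19.4))
(array([483.4, 231. ]), array([92.3, 50.2]), 16.7, np.float64(19.1))
(array([277.1, 413.4]), array([50.8, 92.8]), 5.5, np.float64(19.1))
```

View pics/w8.png

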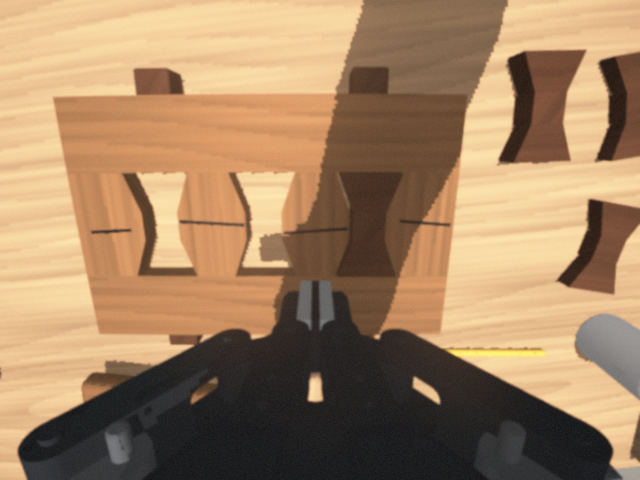

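The key is seated in the +y recess at pixel (370,220), with its top at 52.6, which is 30 mm above the bottom. I do the other two the same way, each with a close look first.

```bash
python3 - <<'E'
from h import *
c,y=look_key([482.4,57.2],np.radians(-3.3)); pick(c,y)
if insert(1):
    home(1)
    c,y=look_key([637.2,235.8],np.radians(-14.2)); pick(c,y)
    if insert(0): home(0)
stat()
E
```

```text
key [481.7  57.9] -3.4 [50.3 90. ]
grip t=82.3 tcp [482.3  57.9  14.7] F [-0.9 -0.7  4.7] w 26.6
held t=83.3 tcp [481.5  57.9 109.4] F [-0.4 -0.7 -0.9] w 26.6
try 0 0 z 53.0 F [-0.1 -0.2  1.2]
in t=87.1 tcp [ 556.2 -193.3   47.8] F [0.5 0.6 0.6] w 26.8
home dF 10.6 t=90.7 tcp [ 556.4 -193.5   52.6] F [-4.4  1.6 11.4] w 0.3
key [636.7 236.6] -14.3 [50.2 89.2]
grip t=95.5 tcp [637.3 236.8  14.9] F [0.1 0.4 2.7] w 26.4
held t=96.5 tcp [636.5 236.5 109.4] F [-0.7 -0.6 -1.6] w 26.8
try 0 0 z 52.9 F [-0.1 -0.6 -0.9]
in t=101.2 tcp [ 547.1 -282.8   47.8] F [ 0.8 -0.2 -0.3] w 26.7
home dF 11.9 t=104.8 tcp [ 547.3 -283.    52.6] F [-3.8  2.5 11.3] w 0.1
 t=105.2 tcp [ 547.9 -283.4  100.8] F [-0.2 -0.5 -0.9] w 0.0
```

```bash
python3 - <<'E'
from h import *
go((450,-194),250,SY+np.pi); bot.dwell(.3); p,W=shot('wrist','w9')
for b in plane_blobs(W,np.array(p['eye']),(W[...,2]>48)&(W[...,2]<57),52.5,800): print('key',b[0].round(1),np.degrees(b[1]).round(1),np.round(b[2],1))
p,W=shot('scene','s9')
for n in range(1,2):
  print(*[(o[1:5]) for o in comps(W,p['frame'],48.5,57,200) if o[1][1]<0],sep='\n')
print('gauge',*[o[:5] for o in comps(W,p['frame'],65,140,200) if 340<o[1][1]<400],sep='\n')
print('bench',*[o[1:5] for o in comps(W,p['frame'],13,25,300) if o[1][0]<700],sep='\n')
E
python3 -c "
import cv2,numpy as np
cv2.imwrite('pics/w19.png',cv2.imread('pics/s9.png'))"
```

```text
key [ 496.9 -507.7] -9.6 [  9.9 356.6]
key [ 540.4 -280.2] -5.8 [49.4 89. ]
key [ 557.4 -102.5] -6.0 [50.6 88. ]
(array([ 447.5, -498.8]), array([  8.5, 244.2]), 80.7, np.float64(52.5))
(array([ 547. , -281.9]), array([54.2, 92.9]), 82.6, np.float64(52.7))
(array([ 556.1, -191.4]), array([52.7, 93.5]), 86.6, np.float64(52.3))
(array([ 565.5, -103.5]), array([51.3, 93.6]), 84.7, np.float64(52.5))
gauge
(np.int32(1017), array([520.5, 367.8]), array([ 24.9, 201.6]), 81.9, np.float64(81.0))
(np.int32(1378), array([913.3, 349.3]), array([ 18.3, 236.5]), 0.1, np.float64(98.7))
bench
(array([20.8, 83.3]), array([ 49.8, 139. ]), 69.0, np.float64(15.8))
(array([ 72.7, -47. ]), array([147.9,  56. ]), 67.9, np.float64(16.3))
(array([245. , 270.6]), array([96.5, 50.6]), 9.1, np.float64(19.5))
(array([ 360. , -129.8]), array([241.6,  26.4]), 82.0, np.float64(16.8))
(array([ 555.7, -517.1]), array([ 17.7, 325.9]), 77.8, np.float64(19.6))
(array([276.9, 417.1]), array([53.5, 90.7]), 4.1, np.float64(19.4))
(array([487. , 150.4]), array([94.4, 51.6]), 4.0, np.float64(19.6))
(array([485.1, 235.6]), array([94.4, 51.3]), 15.6, np.float64(19.3))
(array([621.7, 137.9]), array([50.9, 92.7]), 74.1, np.float64(19.4))
```

View pics/w19.png

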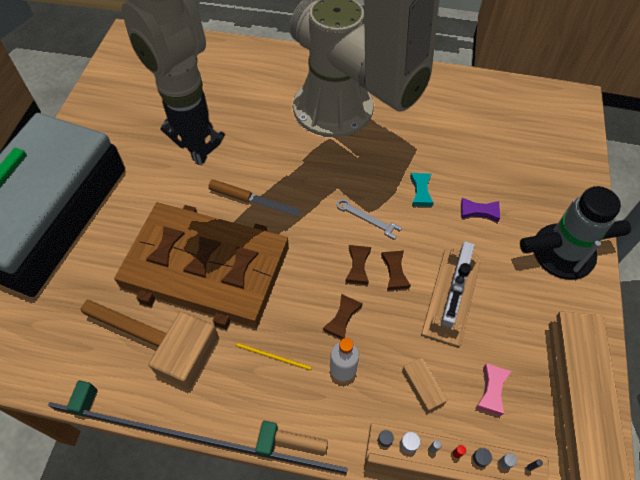

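The three thick keys are flush in the slab at (165,246), (202,256) and (239,267). The three thin ones lie on the bench, the gauge is on its stand at (458,285), and no other tool has moved. I'm handing in.

```bash
python3 -c "
from h import *
order.close_job(); stat('closed')"
```

```text
the job is handed in; nothing more can be done
the job is handed in; nothing more can be done
```

The job is done and handed in, at about 105 s of the 210 s allowed. No verdict is reported on hand-in.

**Gauge:** I stood it across the middle recess and pressed the probe to the bottom, which gave a reading of about 22.5 mm. That means the thick keys. I folded the lever flat and put the gauge back on its stand, still locked.

**Keys:** All three thick keys went in on the first try, one per recess, and I pressed each home. Every key top stopped at 52.6 mm, which matches a 30 mm key sitting on a bottom at about 22.6 mm.

**Last checks:**
- **Keys:** the scene camera put each key within about 2 mm of its recess centre. The final wrist view missed the middle key and read the other two about 7–8 mm short in x. I trusted the scene view and the insertion positions over it.
- **Gauge and bystanders:** the gauge was flat on its stand with the lever down. The three thin keys lay on the bench, and I saw no bystanding tool moved.
- **Not re-measured:** after the gauge was back on its stand I did not re-measure the probe. The knob height had not changed after locking.

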